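# Send a pair of soles into the UV curing box

## Robot

A 7-joint arm with a two-finger parallel gripper is mounted at the origin on the work surface. World frame = base frame: x ahead of the robot, y to its left, z up, the work surface at z = 0. Lengths are in m, angles in rad, forces in N, time in s.
With the tool pointing down it reaches from about 0.4 to 0.9 m from the base axis. Payload 5.6 kg.
Tool frame: the origin (TCP) lies midway between the tips of the shut fingers; the grasp point (between the pads) lies r.tcp_to_grasp behind it (r.tcp_to_grasp is the distance from the TCP to the grasp point, in m); z points along the fingers, y is the line along which they close (so a half turn about z gives the same grasp; the last joint's range is limited). The gripper opens to 92 mm and grips with 3 to 60 N. Pads are 20 mm wide; open, the fingers measure 128 mm over their backs; the gripper's body (75 mm by 189 mm) begins 69 mm behind the grasp point.
Start: joints at [-1.305, 0.468, -0.012, 1.603, 0.006, 1.071, -0.056], TCP at [0.198, 0.619, 0.215] pointing down, gripper open.
Joint ranges: [-2.53, 2.53], [-0.31, 2.02], [-1.57, 1.55], [0.28, 2.44], [-1.29, 4.43], [0.15, 1.84], [-2.92, 2.92]. Speed limits (rad/s): [2.57, 2.57, 3.14, 3.14, 3.14, 3.14, 3.14].

## Interface

Orientations are given as a unit quaternion [w, x, y, z].
In Python, from rig import r, get_obs, snapshot, calibration, look_for, pinpoint gives the robot as it stands. Calls block until the motion is done:
- r.movep(position, orientation): joint-space move of the TCP to a pose.
- r.move_linear(position, orientation=None, v=0.15): straight line of the TCP; orientation=None keeps the orientation; v is the mean speed in m/s.
- r.set_joints(angles): joint-space move.
- r.move_gripper(opening, strength=None): finger opening in m; strength is the grip in N (None keeps the last); returns when the fingers have stopped.
- r.sleep(seconds).
- r.solve_ik(position, orientation): joint angles nearest the present ones, or None.
- get_obs(): the state.
- snapshot(name): name is "scene" or "top" or "wrist"; returns the picture (384x512x3 uint8, red, green, blue); there is no depth.
- calibration(name): a dict with "vertical_fov" (degrees; the focal length in pixels is half the picture's height over the tangent of half this angle, whatever the lens; pixels are square), "cx", "cy" (the principal point, pixels), "xyz" and "rotation" of the camera in the world; the wrist camera has in their place "T_tool_cam" (4x4, takes a point from camera to tool coordinates, whose origin is the TCP and whose axes are the flange's). Camera axes: x right, y up, looking along -z (the intrinsics and any distortion apply to the point x, -y, -z); pixel columns grow to the right and rows downward; lengths in m; the calibration is good to about 2 mm. The wrist camera is an equidistant fisheye: a pixel r from the principal point sees the ray r / f radians off the axis. A picture is of the moment at which its call begins: read the wrist's pose just before it. calibration takes no time and is no camera call.
A pose or a line that the arm cannot do raises r.MotionError and nothing moves.
- r.job_done(): hands the job in; it is judged then, once.
Trained networks look in the newest picture that a camera, given by its name, has taken for a name from the list of things; names that differ only in an ending like _2 or _b are one class to them, and where a whole thing is asked for, a point or a joint stands for the part that bears it (a point fixed in the world has none). Each returns a list of dicts, best first, with "score" (0 to 1); they miss things now and then, are a little off and sometimes report something else, mostly with a low value. They report only what shows in the picture. A call takes as long as a camera call. They do not tell look-alikes from the thing itself.
- look_for(camera, query): "xyz" ([x, y, z] in m, in the coordinates of the camera as it stood for that picture, good to about 4 mm: the middle of the surface that is visible of it).
- pinpoint(camera, query): "xyz" ([x, y, z] in m, in the coordinates of the camera as it stood for that picture, good to about 4 mm: a listed point, or the origin of a listed thing).
The state is a dict: "time_s": time; "q": joint angles; "dq": joint speeds; "tau": joint torques, N m; "tcp_pos": TCP position; "orientation": TCP orientation; "force": force on the tool from outside, world axes, zero at the start; "torque": the same for the moment, N m; "width": finger opening in m; "grasp_force": force on a finger pad.
Only numpy, scipy, OpenCV 4.12 (cv2) and the standard library are available. Lean on these libraries where they do the work, as an engineer would, in place of code of your own. Each camera call takes 0.05 s, during which the arm holds its last target. There are 200 camera calls.

## Task

The tray of the UV curing box stands part-way out with a freshly primed pair of soles on it. Put the soles in to cure: with your fingertips against the front of the tray, push it gently all the way in, without slamming it, and when it is fully home press the green start button right down and let it come up again. Don't take hold of the tray or reach into it, don't touch the soles, leave the red stop button alone, and leave the bottles, the tape and the brush where they are.

Things in the scene. Friction and masses are not known exactly. Their poses are not given: they have to be found in the camera images.
- uvbox: Drawer-type UV curing box, fixed to the bench: white case 300 wide, 360 deep, flat top deck 200 high, blue lamp head up to 243 at the back (from 100 behind the front). Origin: middle of the case's front face, at bench level. x points into the box (the way the tray is pushed), y left as the robot sees it, z up. Start button on the deck at the right front, stop at the left front.
- tray: Sheet-metal tray, about 0.7 kg, 300 deep, that slides level along the box's x axis on slick runners inside the box (2 mm play, no catch, no spring); with the soles it drags with roughly 1 to 4 N and stays where it is left. Its origin and axes coincide with the box's when it is fully home, where the front panel meets the case; starts 65 to 125 out (towards the robot).
- tray_front (a point): Point on the outer face of the tray's flat steel front panel, mid-width, 20 below its top edge, 135 above the bench. It moves with the tray; axes as the tray's. Panel 280 wide, 12 thick, heights 55 to 155. Home, this face is 12 in front of the case. The deck is 45 above the panel's top edge: when the tray is home, a wide gripper body must be above the deck or tilted back.
- start (a joint): Travel of the green start button in m: 0 is up, 0.006 is fully down. It springs back; fully down takes about 5 N.
- start_top (a point): Centre of the top of the green start button (28 across), pressed straight down. On the deck, 42 behind the case's front face and 118 right of the middle.
- stop (a joint): Travel of the red stop button in m: 0 is up. Not to be pressed.
- stop_top (a point): Centre of the top of the red stop button (32 across, yellow housing). On the deck, 42 behind the front face and 118 left of the middle.
- sole_left: Left moulded outsole, white on black rubber with a grey primed upper face, about 250 long, 84 wide, 16 thick, loose on the tray floor, on its left half, toe towards the robot. Origin: middle of its underside, which lies 74 above the bench; x along its length (towards the heel), z up.
- sole_right: Right outsole, as the left one, on the right half of the tray.
- primer: White squeeze bottle with a pointed nozzle and yellow band, 62 across, 170 high, standing loose on the bench. Origin: centre of its base.
- orange: Slim orange bottle with a white cap and black band, 42 across, 145 high, standing loose. Origin: centre of its base.
- tape: Roll of masking tape lying flat, 90 across, 25 high, loose. Origin: centre of its underside.
- brush: Flat brush with a wooden handle, about 200 long, lying loose on the bench. Origin: near its middle, on the bench; x along it.
Things that resemble listed ones, but are neither listed nor needed, are in the scene too. What is shaped like the sole_right but turquoise is not meant.

How it is judged:
By the outcome, as a careful person would: the job done as asked, in the order asked, and still so for the second after the job is handed in, with the robot touching nothing.
It also fails if it takes over 38 s, if anything falls off the work surface, if the arm or the gripper's body presses on something with over 40 N, if the wrist force passes 120 N, or if a joint passes its speed limit or range.

## Working session

There is one attempt and no reset: what is moved stays moved. The work goes in short steps, each a Python script; the robot and the scene stay as the last script left them, time stands still between calls to the robot, and variables do not carry over. Pictures are saved under pics/ and viewed, at most 10 in all, crops included, and the job is handed in when it is done.

```bash
mkdir -p pics
cat > h.py <<'E'
import numpy as np, cv2
from rig import r, get_obs, snapshot, calibration, look_for, pinpoint
def save(n,f,crop=None,s=1):
    im=snapshot(n)
    c=im if crop is None else im[crop[1]:crop[3],crop[0]:crop[2]]
    cv2.imwrite(f,cv2.resize(c[:,:,::-1],None,fx=s,fy=s,interpolation=cv2.INTER_CUBIC))
def w(n,p):
    c=calibration(n); return np.array(c['xyz'])+np.array(c['rotation']).reshape(3,3)@np.array(p)
E
python3 - <<'E'
from h import *
print({k:v for k,v in calibration('top').items()},calibration('scene'))
a=snapshot('scene');b=None
for n in('scene','top'):
    save(n,f'pics/{n}.png',s=1.5)
    for q in('tray_front','start_top','stop_top','uvbox','tray'):
        for d in pinpoint(n,q)[:2]: print(n,q,round(d['score'],2),w(n,d['xyz']).round(4))
o=get_obs();print(o['time_s'],o['tcp_pos'],o['orientation'],o['width'],r.tcp_to_grasp)
E
```

```text
{'vertical_fov': 50.53792452348579, 'cx': 255.2589856476708, 'cy': 192.9363212743382, 'xyz': array([0.2801173 , 0.01949542, 1.25447523]), 'rotation': array([-0.68646616, -0.07371003,  0.07382585,  0.71963935])} {'vertical_fov': 42.91652646285259, 'cx': 256.4971224656298, 'cy': 190.98260387614363, 'xyz': array([1.07766689, 0.39368259, 1.22695842]), 'rotation': array([0.42460211, 0.13276869, 0.25337074, 0.85900454])}Traceback (most recent call last):
  File "<stdin>", line 7, in <module>
  File "h.py", line 8, in w
    c=calibration(n); return np.array(c['xyz'])+np.array(c['rotation']).reshape(3,3)@np.array(p)
                                                ~~~~~~~~~~~~~~~~~~~~~~~~~~~~~~~^^^^^
ValueError: cannot reshape array of size 4 into shape (3,3)
```

Rotation is a quaternion (wxyz).

```bash
sed -i 's/^import numpy.*/&\nfrom scipy.spatial.transform import Rotation as R/; s/np.array(c\[.rotation.\]).reshape(3,3)@np.array(p)/R.from_quat(np.roll(c["rotation"],-1)).apply(p)/' h.py
python3 - <<'E'
from h import *
for n in('scene','top'):
    save(n,f'pics/{n}.png',s=1.5)
    for q in('tray_front','start_top','stop_top','uvbox','tray','sole_right','primer','orange','tape','brush'):
        for d in pinpoint(n,q)[:2]: print(n,q,round(d['score'],2),w(n,d['xyz']).round(4))
o=get_obs();print(o['time_s'],o['tcp_pos'],o['orientation'],o['width'],r.tcp_to_grasp)
E
```

```text
scene tray_front 0.95 [ 0.52   -0.0238  0.1399]
scene start_top 0.5 [ 0.6447 -0.1523  0.2233]
scene stop_top 0.6 [0.6646 0.0818 0.2239]
scene tray 0.65 [ 5.347e-01 -2.800e-02  4.000e-04]
scene sole_right 0.87 [0.7588 0.2848 0.0026]
scene sole_right 0.72 [ 0.3509 -0.0538  0.0053]
scene primer 0.58 [ 0.4643 -0.3472 -0.0024]
scene tape 0.93 [0.3336 0.2578 0.0009]
scene tape 0.35 [ 0.5185 -0.0253  0.1347]
scene brush 0.91 [ 0.3037 -0.2476  0.0027]
top start_top 0.46 [ 0.6486 -0.1532  0.2201]
top stop_top 0.51 [0.6588 0.0798 0.2236]
top stop_top 0.46 [ 0.4682 -0.3496  0.0034]
top tray 0.69 [ 0.5338 -0.0269  0.0032]
top sole_right 0.9 [ 0.3505 -0.0552  0.0009]
top sole_right 0.87 [0.7561 0.282  0.0024]
top primer 0.81 [ 0.4667 -0.3492  0.0011]
top orange 0.64 [0.4657 0.3404 0.0056]
top tape 0.6 [ 0.5175 -0.0222  0.1343]
top tape 0.58 [0.3336 0.2594 0.0043]
top brush 0.75 [ 0.3063 -0.2495  0.003 ]
1.25 [0.19759435 0.61926837 0.2146205 ] [3.14218199e-05 1.53817173e-01 9.88099324e-01 3.93596283e-05] 0.09204212005716371 0.0187
```

View pics/scene.png

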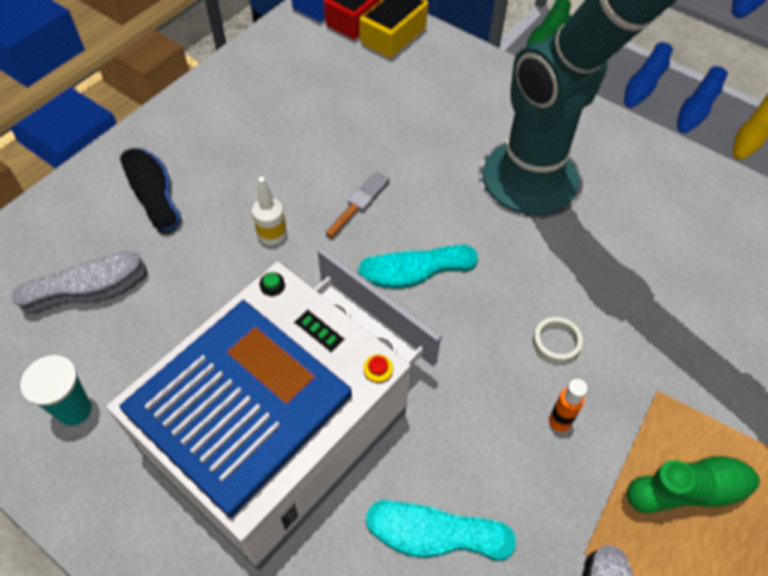

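View pics/top.png

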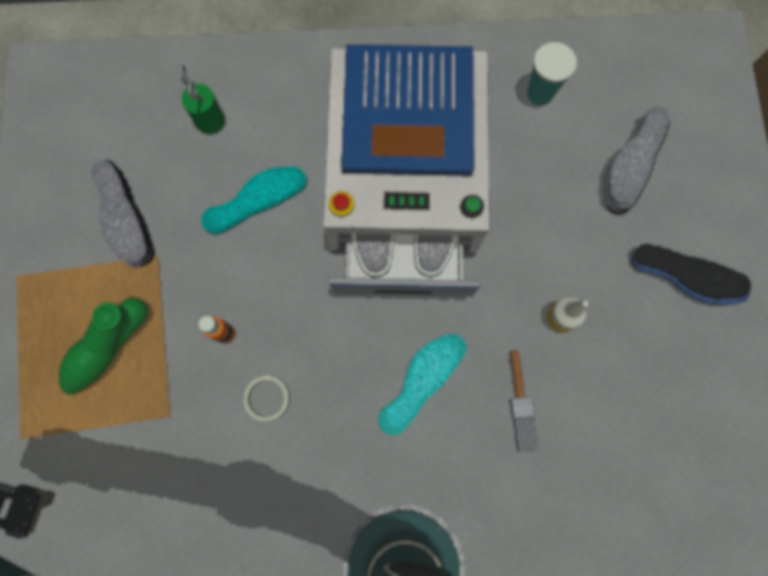

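The scene view shows the box with the green start button at (272,283), the red stop at (378,367) and the tray panel from (320,255) to (438,350). In the top view the panel is at (404,286), start at (472,205) and stop at (341,203).

- **Could be taken for the start button, top view:** green mug (204,105), green boot on the board (100,345), green display (406,201), red stop (341,203). I choose the green dome at (472,205), right front of the deck.
- **Could be taken for the soles:** turquoise ones (425,385) and (255,200), loose grey ones (640,160) and (120,215). The ones I want protected lie in the tray.

Next I refine the points with colour centroids in both cameras and check a close crop.

```bash
cat >> h.py <<'E'
def ray(n,u,v):
    c=calibration(n); f=192/np.tan(np.radians(c['vertical_fov']/2))
    d=R.from_quat(np.roll(c["rotation"],-1)).apply([(u-c['cx'])/f,-(v-c['cy'])/f,-1]); return np.array(c['xyz']),d
def tri(a,b):
    (p,d),(q,e)=a,b; s=np.linalg.lstsq(np.c_[d,-e],q-p,rcond=None)[0]
    A,B=p+s[0]*d,q+s[1]*e; return (A+B)/2,np.linalg.norm(A-B)
def atz(a,z): return a[0]+a[1]*(z-a[0][2])/a[1][2]
def blob(im,u,v,hs,k=14):
    hsv=cv2.cvtColor(im,cv2.COLOR_RGB2HSV).astype(int); m=np.zeros(im.shape[:2],bool)
    m[int(v)-k:int(v)+k,int(u)-k:int(u)+k]=1
    h=hsv[...,0]; m&=(hsv[...,1]>140)&(hsv[...,2]>60)&(((h>45)&(h<85)) if hs=='g' else ((h<8)|(h>172)))
    y,x=np.nonzero(m); return x.mean(),y.mean(),len(x)
E
python3 - <<'E'
from h import *
S=snapshot('scene');T=snapshot('top')
P={}
for nm,s,t,c in(('start',(272,283),(472,205),'g'),('stop',(378,367),(341,203),'r')):
    bs=blob(S,s[0]/1.5,s[1]/1.5,c,10);bt=blob(T,t[0]/1.5,t[1]/1.5,c,10)
    P[nm]=tri(ray('scene',*bs[:2]),ray('top',*bt[:2]));print(nm,np.round(bs,1),np.round(bt,1),P[nm][0].round(4),round(P[nm][1],4))
a,b=P['start'][0],P['stop'][0];print('dist',np.linalg.norm((a-b)[:2]),'yaw',np.arctan2(-(b-a)[0],(b-a)[1]))
cv2.imwrite('pics/crop.png',cv2.resize(T[120:205,205:340,::-1],None,fx=5.5,fy=5.5,interpolation=cv2.INTER_CUBIC))
print(np.array(calibration('wrist')['T_tool_cam']).round(3))
E
```

```text
start [180.5 187.   89. ] [314.9 135.6  58. ] [ 0.6489 -0.1523  0.2182] 0.0016
stop [251.7 243.2 100. ] [226.9 134.2  66. ] [0.6647 0.0828 0.2183] 0.0003
dist 0.23558132786022892 yaw -0.0670013202049439
[[ 0.     0.97   0.244  0.068]
 [ 1.    -0.001  0.001 -0.001]
 [ 0.001  0.244 -0.97  -0.169]
 [ 0.     0.     0.     1.   ]]
```

View pics/crop.png

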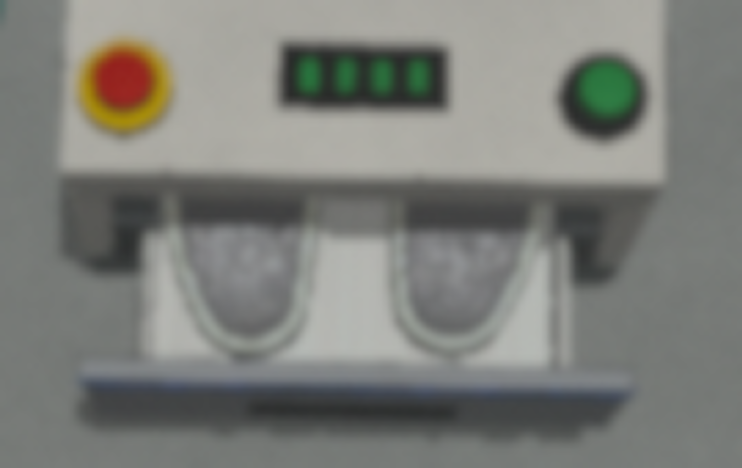

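The crop shows the green start dome at (607,85) on a black housing, the red stop at (124,80) and the panel face across the bottom, with the soles behind it. The buttons are 235.6 mm apart (236 expected), so the yaw is −0.067. Now I approach with the fingers shut and tilted back 30°.

```bash
cat >> h.py <<'E'
yaw=-0.067; bx=np.array([np.cos(yaw),np.sin(yaw),0]); by=np.array([-bx[1],bx[0],0]); O=np.array([.6149,-.0320,0])
def W(x,y,z): return O+x*bx+y*by+np.array([0,0,z])
def Q(t):
    z=np.sin(t)*bx-np.cos(t)*np.array([0,0,1]); return np.roll(R.from_matrix(np.c_[np.cross(by,z),by,z]).as_quat(),1)
def loc(): 
    p=get_obs()['tcp_pos']-O; return np.array([p@bx,p@by,p[2]])
def F():
    f=np.array(get_obs()['force']); return np.array([f@bx,f@by,f[2]])
E
python3 - <<'E'
from h import *
t=np.radians(30)
r.move_gripper(0.0,10)
r.movep(W(-.17,0,.30),Q(t)); print(get_obs()['time_s'],loc().round(4),F().round(2))
r.move_linear(W(-.135,0,.128),v=.15); r.sleep(.2)
print(get_obs()['time_s'],loc().round(4),F().round(2),get_obs()['width'])
for q in('tray_front','tray'):
    snapshot('top')
    for d in pinpoint('top',q)[:1]: print(q,w('top',d['xyz']).round(4))
save('scene','pics/s2.png',(160,130,340,270),4)
E
```

```text
5.1333 [-0.1697  0.0006  0.3001] [ 1.01  0.16 -0.48]Traceback (most recent call last):
  File "<stdin>", line 5, in <module>
rig.MotionError: the arm cannot follow that straight line within its joint ranges
```

Run:
```python
from h import *
print(np.round(get_obs()['q'],2))
for t in(0,10,15,20,25,30):
  for x in(-.135,-.09,-.02):
    for z in(.128,.145):
      q=r.solve_ik(W(x,0,z),Q(np.radians(t))); print(t,x,z,None if q is None else np.round(q,2))
```

```text
[-0.34 -0.29  0.2   2.34  0.28  0.59  1.18]
0 -0.135 0.128 [-0.44  0.32  0.49  2.11 -0.22  0.76  1.69]
0 -0.135 0.145 [-0.46  0.29  0.51  2.1  -0.2   0.8   1.68]
0 -0.09 0.128 [-0.41  0.39  0.49  2.01 -0.25  0.8   1.73]
0 -0.09 0.145 [-0.44  0.37  0.52  2.   -0.24  0.84  1.72]
0 -0.02 0.128 [-0.38  0.51  0.49  1.84 -0.3   0.87  1.76]
0 -0.02 0.145 [-0.4   0.49  0.53  1.83 -0.3   0.91  1.76]
10 -0.135 0.128 [-0.37  0.23  0.37  2.23 -0.14  0.53  1.61]
10 -0.135 0.145 [-0.39  0.19  0.4   2.22 -0.12  0.57  1.59]
10 -0.09 0.128 [-0.32  0.3   0.34  2.13 -0.16  0.56  1.64]
10 -0.09 0.145 [-0.35  0.27  0.38  2.12 -0.16  0.6   1.63]
10 -0.02 0.128 [-0.26  0.4   0.3   1.97 -0.19  0.62  1.66]
10 -0.02 0.145 [-0.3   0.38  0.35  1.96 -0.2   0.65  1.67]
15 -0.135 0.128 [-0.33  0.19  0.32  2.29 -0.09  0.41  1.56]
15 -0.135 0.145 [-0.37  0.16  0.35  2.28 -0.07  0.45  1.54]
15 -0.09 0.128 [-0.26  0.26  0.26  2.19 -0.11  0.43  1.58]
15 -0.09 0.145 [-0.31  0.23  0.31  2.18 -0.11  0.48  1.58]
15 -0.02 0.128 [-0.18  0.37  0.2   2.03 -0.11  0.49  1.59]
15 -0.02 0.145 [-0.22  0.34  0.25  2.03 -0.13  0.53  
[... 295 characters left out ...]
  1.49]
20 -0.02 0.145 [-0.14  0.31  0.14  2.09 -0.04  0.4   1.52]
25 -0.135 0.128 [-0.28  0.15  0.24  2.42  0.1   0.15  1.36]
25 -0.135 0.145 [-0.33  0.1   0.29  2.41  0.1   0.2   1.36]
25 -0.09 0.128 [-0.17  0.22  0.14  2.32  0.09  0.17  1.38]
25 -0.09 0.145 [-0.22  0.18  0.2   2.31  0.04  0.22  1.43]
25 -0.02 0.128 [-0.05  0.32  0.02  2.16  0.14  0.23  1.35]
25 -0.02 0.145 [-0.08  0.29  0.06  2.15  0.09  0.27  1.4 ]
30 -0.135 0.128 None
30 -0.135 0.145 None
30 -0.09 0.128 [ 0.37  0.25 -0.46  2.35  1.33  0.17  0.17]
30 -0.09 0.145 [ 0.37  0.21 -0.46  2.34  1.03  0.18  0.47]
30 -0.02 0.128 [ 0.18  0.33 -0.24  2.21  0.95  0.15  0.56]
30 -0.02 0.145 [ 0.18  0.29 -0.24  2.2   0.73  0.18  0.78]
```

15° of tilt is well inside the joint ranges, and the body's front corner stays above the deck and short of the case.

Run:
```python
from h import *
t=np.radians(15)
r.movep(W(-.135,0,.22),Q(t)); print(get_obs()['time_s'],loc().round(4),F().round(2))
r.move_linear(W(-.135,0,.130),v=.15); r.sleep(.1)
print(get_obs()['time_s'],loc().round(4),F().round(2),get_obs()['width'])
save('scene','pics/s2.png',(160,130,340,270),4)
```

```text
5.5833 [-0.135   0.0004  0.2187] [-0.19  0.74  0.45]
6.4333 [-0.1342  0.0002  0.1314] [-0.72 -0.03  0.82] 0.00040773581522483685
```

View pics/s2.png

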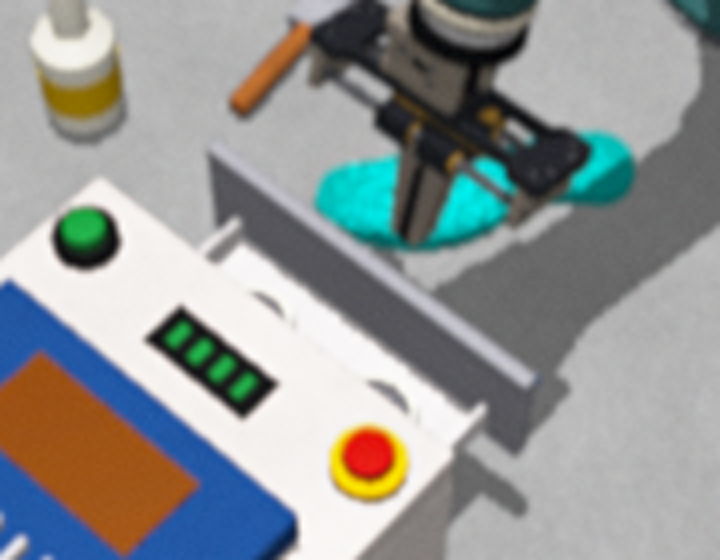

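The shut fingers are in front of the panel's middle at about (415,235) and clear of it. Now the slow push.

Run:
```python
from h import *
f0=F()
for x in(-.115,-.095,-.07,-.045,-.036):
    r.move_linear(W(x,0,.130),v=.045); print(x,loc().round(4),(F()-f0).round(1))
x=-.036
while x<0:
    x+=.002; r.move_linear(W(x,0,.130),v=.03); r.sleep(.05); d=F()-f0
    print(round(x,3),loc().round(4),d.round(1),round(get_obs()['time_s'],2))
    if d[0]<-9: break
```

```text
-0.115 [-1.152e-01 -1.000e-04  1.297e-01] [-0.   0.3  0.6]
-0.095 [-9.47e-02 -1.00e-04  1.30e-01] [-0.4  0.6  1. ]
-0.07 [-6.950e-02 -1.000e-04  1.302e-01] [1.  0.7 0. ]
-0.045 [-4.450e-02 -1.000e-04  1.301e-01] [0.5 0.5 0.4]
-0.036 [-0.0353 -0.      0.1302] [-0.2  0.9  0.7]
-0.034 [-0.034  0.     0.13 ] [-0.2  0.4  0.4] 9.73
-0.032 [-0.0321  0.      0.1299] [-1.1  0.2 -0.6] 10.03
-0.03 [-0.0299  0.      0.13  ] [-1.3  0.2  0.1] 10.33
-0.028 [-0.0278 -0.      0.13  ] [-1.3  0.3 -1.5] 10.63
-0.026 [-0.0258  0.      0.1301] [-0.9 -0.  -0.2] 10.93
-0.024 [-0.0238 -0.      0.13  ] [-0.9  0.5 -1. ] 11.23
-0.022 [-0.0218  0.      0.1301] [-0.9  0.3 -0.6] 11.53
-0.02 [-0.0211 -0.      0.1297] [-5.6  1.   4. ] 11.83
-0.018 [-0.0208  0.      0.1293] [-10.3   0.2   9.2] 12.13
```

The stop came at −0.021, where home was predicted (about −0.022), with a firm 10 N. I back off, check the tray and go above the button.

Run:
```python
from h import *
r.move_linear(W(-.0205,0,.130),v=.03)
r.move_linear(W(-.07,0,.135),v=.08)
r.move_linear(W(-.09,0,.27),v=.25)
snapshot('top')
for d in pinpoint('top','tray_front')[:1]: print((w('top',d['xyz'])-W(-.012,0,.135)).round(4))
r.movep(W(.042,-.118,.27),Q(0)); r.sleep(.1)
print(get_obs()['time_s'],loc().round(4),F().round(2))
save('scene','pics/s3.png',(140,110,340,260),4)
```

```text
[-0.0017  0.0008  0.0016]
14.8083 [ 0.0409 -0.1165  0.2698] [-0.05  0.76  0.43]
```

View pics/s3.png

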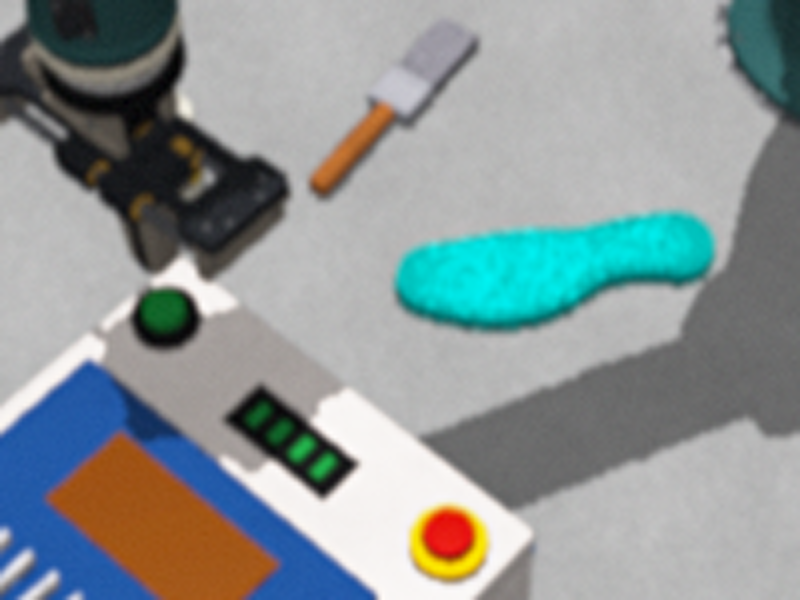

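The tray panel has gone under the deck edge and no gap shows. The fingertips at (150,260) hover above the green button at (165,315). Now I press it under force control.

Run:
```python
from h import *
r.move_linear(W(.042,-.118,.232),v=.1); r.sleep(.1); f0=F(); z=.232
while z>.203:
    z-=.0015; r.move_linear(W(.042,-.118,z),v=.03); r.sleep(.03); d=F()-f0
    print(round(z,4),loc().round(4),d.round(1))
    if d[2]>14: break
r.sleep(.3); print(get_obs()['time_s'],(F()-f0).round(1))
r.move_linear(W(.042,-.118,.235),v=.05)
r.move_linear(W(.042,-.118,.32),v=.2)
r.move_linear(W(-.12,-.03,.34),v=.25); r.sleep(.3)
save('top','pics/t4.png',(205,20,345,220),2.8); 
for d in pinpoint('top','tray_front')[:1]: print((w('top',d['xyz'])-W(-.012,0,.135)).round(4))
print(get_obs()['time_s'],F().round(2))
```

```text
0.2305 [ 0.0421 -0.118   0.2307] [-0.3 -0.7  0.6]
0.229 [ 0.042  -0.118   0.2289] [-0.5 -0.7  0.2]
0.2275 [ 0.042  -0.118   0.2274] [ 0.  -0.5 -0.2]
0.226 [ 0.0419 -0.118   0.2259] [-0.4 -0.9  0.7]
0.2245 [ 0.0419 -0.118   0.2244] [ 0.1 -0.2 -0.3]
0.223 [ 0.0419 -0.118   0.2229] [-0.3  0.2 -0.6]
0.2215 [ 0.0422 -0.1181  0.2218] [ 0.  -0.1  1.4]
0.22 [ 0.0422 -0.1181  0.2202] [ 0.  -0.9  2.6]
0.2185 [ 0.0422 -0.1181  0.2187] [-0.2 -0.6  3.2]
0.217 [ 0.0422 -0.1181  0.2172] [-0.8  0.3  4.1]
0.2155 [ 0.0422 -0.1181  0.2164] [-1.5  0.5  9.6]
0.214 [ 0.0423 -0.1181  0.2163] [-4.   0.5 15.1]
19.1917 [-3.8  0.4 15.7]
21.625 [ 0.09 -0.01  0.03]
```

View pics/t4.png

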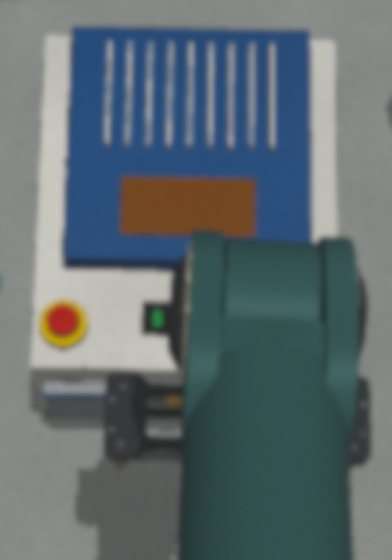

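The arm hides the button here. The red stop at (63,322) is untouched, and the panel at (75,390) sits against the case. The force trace shows about 6 mm of travel to a hard stop, and the arm is now free of contact.

```bash
python3 -c "
from h import *
print(r.job_done())"
```

```text
the job is handed in; nothing more can be done
None
```

I pushed the tray gently home, then pressed the green start button to its stop and released it, and handed the job in at about 22 s; the arm hid the button in the last picture, so I did not see it come back up.

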